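Tilt the base plate into the slotted fixture

TASK

Load the wide base plate (not the narrow one, which stays where it is) into the slotted fixture. Take it by its tab, slide its lower edge into the slot while the plate still leans clearly away from you, so that it passes beside the two lips, then swing it upright towards you under the lips and let go, so that it stands in the slot by itself.

Things in the scene. Friction and masses are not known exactly. Their poses are not given: they have to be found in the camera images.
- wide_plate: The wide aluminium plate to load: 130 wide (y) x 80 high (z) x 8 mm (x, to the robot), about 0.2 kg. Origin: middle of its lower edge; z up the plate to a flat grip tab in the middle of the top edge, 40 mm wide, 8 mm thick, z = 80 to 112 mm. At the start it leans 20 degrees away from the robot in a fixed black rest, lower edge 22 mm above the table; draw it out along its own plane.
- narrow_plate: The narrow plate, to be left alone: 90 mm wide, otherwise just like the wide one, leaning in a second, equal rest beside it. Which rest holds which plate varies.
- fixture: Fixed fixture, base 110 x 180 mm, slot along its y. Origin: on the table under the slot's middle; x across the slot, towards the robot; z up. Slot floor x = -6 to 6 mm, falling from z = 15 to 12 mm. Wall on the robot's side 8 mm high; far guide slopes 38 degrees off vertical away from the robot, its top at x = -26, z = 37 mm. End cheeks at y = +-75 mm. Posts on the robot's side: past vertical the plate falls 7 degrees onto them.
- lips (a point): Point midway between the two lips' undersides, 104 mm above the table over the slot's middle. Posts (front faces at fixture x = 16 mm, |y| = 46 to 68 mm, 112 mm high) carry lips that reach away from the robot to x = -10 mm over the corners of a seated plate, 10 mm above them: no way in straight from above. Between the lips 90 mm are open for tab and fingers.

How it is judged:
By the outcome, as a careful person would: the job done as asked, in the order asked, and still so for the second after the job is handed in, with the robot touching nothing.
It also fails if it takes over 48 s, if anything falls off the work surface, if the arm or the gripper's body presses on something with over 40 N, if the wrist force passes 120 N, or if a joint passes its speed limit or range.

ROBOT

A 6-joint arm with a two-finger parallel gripper is mounted at the origin on a cart in front of the work surface, level with it; the furniture and walls round the work are solid. World frame = base frame: x ahead of the robot, y to its left, z up, the work surface at z = 0. Lengths are in m, angles in rad, forces in N, time in s.
With the tool pointing down it reaches from about 0.375 to 0.9 m from the base axis. Payload 3.1 kg.
Tool frame: the origin (TCP) lies on the centre line of the jaws, within the pads' length; the fingertips stand 22 mm ahead of it and the grasp point (between the pads) lies 3 mm ahead of it; z points along the fingers, y is the line along which they close (so a half turn about z gives the same grasp; the last joint's range is limited). The gripper opens to 85 mm and grips with 20 to 120 N. Pads are 22 mm wide; open, the fingers measure 114 mm over their backs; the gripper's body (76 mm by 85 mm) begins 54 mm behind the grasp point. The pads swing forward as they close: fully open they stand 13 mm farther back than shut.
Start: joints at [-1.466, 0.527, 1.433, -0, 1.181, -0.178], TCP at [0.175, -0.6, 0.253] pointing down, gripper open.
Joint ranges: [-3.08, 3.08], [-0.75, 2.2], [0.22, 2.44], [-1.43, 4.57], [0, 2.65], [-2.85, 2.85]. Speed limits (rad/s): [2.79, 2.79, 3.14, 3.14, 3.14, 3.14].

INTERFACE

Orientations are given as a rotation vector (axis times angle).
In Python, from workcell import get_state, get_image, hand_in gives the robot as it stands. The module is installed in compiled form; this text tells all that it offers.
- The arm moves only by the tool arm_command, never from a script. Its argument "series" is a list of rows, each an object of numbers: "x", "y", "z": the shift along the tool's x, y, z in cm; "yaw": the turn about the tool's z in degrees; "grip": the finger opening in cm, from 0 to 8.54. A call has 1 to 10 rows; each row is the pose to reach, as a shift and turn from the pose commanded when the call began, along the tool's axes at that moment; what a row does not reach only later rows make up. A row lasts 1/8 s, in which the tool goes at most 62.5 mm and 10.7 degrees, less where a joint would pass 70% of its speed; a pose out of reach is approached as far as the arm can. A call with a gripper value outside its range is refused whole. The fingers move at their own pace and stop on an object; "newtons" is the grip in N (left out, the last holds). Time passes only in rows, so rows that repeat a pose let the fingers close. It gives the time, the measured TCP pose, the force, the opening and the grip force at its end, in the units of the state.
- get_state(): the state, without advancing time (a new reading comes with each control period).
- get_image(name): name is "scene" or "top"; returns a dict with "img" (420x560x3 uint8, red, green, blue), "vfov" (degrees; the focal length in pixels is half the picture's height over the tangent of half this angle, whatever the lens; pixels are square), "cx", "cy" (the principal point, pixels), "cam_to_world" (4x4, takes a point from camera to world coordinates). Camera axes: x right, y up, looking along -z (the intrinsics and any distortion apply to the point x, -y, -z); pixel columns grow to the right and rows downward; lengths in m; the calibration is good to about 2 mm. A picture is of the moment at which its call begins. There is no depth.
- hand_in(): hands the job in; it is judged then, once.
The state is a dict: "clock": time; "qpos": joint angles; "dq": joint speeds; "tau": joint torques, N m; "eef_pos": TCP position; "orientation": TCP orientation; "ft_force": force on the tool from outside, world axes, zero at the start; "wrist_torque": the same for the moment, N m; "gripper_width": finger opening in m; "gripper_force": force on a finger pad.
Only numpy, scipy, OpenCV 4.12 (cv2) and the standard library are available. Lean on these libraries where they do the work, as an engineer would, in place of code of your own. Each camera call takes 0.05 s, during which the arm holds its last target. There are 200 camera calls.

## Working session

There is one attempt and no reset: what is moved stays moved. The work goes in short steps, Python scripts to look and compute and a tool call to move; the robot and the scene stay as the last step left them, time stands still between calls to the robot, and variables do not carry over. Pictures are saved under pics/ and viewed, at most 10 in all, crops included, and the job is handed in when it is done.

Besides the shell and the picture viewer there is one more tool, called after "Emit:" as name(argument=value, ...) on one line, values as JSON. arm_command: Moves the arm, as the interface text tells. Its arguments: {"type":"object","properties":{"series":{"type":"array","items":{"type":"object","properties":{"x":{"type":"number"},"y":{"type":"number"},"z":{"type":"number"},"yaw":{"type":"number"},"grip":{"type":"number"}}}},"newtons":{"type":"number"}},"required":["series"]}

```bash
mkdir -p pics; ls; python3 - <<'E'
from workcell import *
import cv2,numpy as np
for n in("scene","top"):
    d=get_image(n); cv2.imwrite(f"pics/{n}0.png",d["img"][:,:,::-1])
    print(n,[k for k in d],d["vfov"],d["cx"],d["cy"],np.round(d["cam_to_world"],4).tolist(),{k:d[k] for k in d if k not in("img","vfov","cx","cy","cam_to_world")})
print(get_state())
E
```

```text
pics
scene ['img', 'vfov', 'cx', 'cy', 'cam_to_world'] 49.43900147383329 280.96449626566454 209.88813728056 [[-0.6589, 0.4456, -0.606, -0.1986], [-0.752, -0.4089, 0.517, 0.5241], [-0.0174, 0.7964, 0.6046, 0.7439], [0.0, 0.0, 0.0, 1.0]] {}
top ['img', 'vfov', 'cx', 'cy', 'cam_to_world'] 48.035925143345146 270.6388536096908 211.56071082436313 [[0.0158, 0.9951, -0.0981, 0.3883], [-0.9998, 0.0145, -0.0139, -0.0729], [-0.0124, 0.0983, 0.9951, 1.0204], [0.0, 0.0, 0.0, 1.0]] {}
{'clock': 0.1, 'qpos': array([-1.46550675e+00,  5.28349316e-01,  1.43377264e+00, -5.05709201e-06,
        1.18142782e+00, -1.78495849e-01]), 'dq': array([-2.43609969e-03, -1.97889377e-03, -4.64909453e-03,  5.81298075e-05,
        5.51198712e-04, -5.00576629e-05]), 'tau': array([-2.09626160e-05, -4.43303883e+01, -1.78586447e+01, -2.60088955e-04,
        3.92364876e-03, -1.72463848e-05]), 'eef_pos': array([ 0.17495952, -0.5993798 ,  0.25244661]), 'orientation': array([-3.10808324e+00, -4.44001170e-01, -1.05094904e-04]), 'ft_force': array([-0.881739  ,  0.00303865,  0.56422765]), 'wrist_torque': array([-0.0196589 ,  0.02213702,  0.01454544]), 'gripper_force': 0.0, 'gripper_width': 0.08549091530319052}
```

View pics/scene0.png

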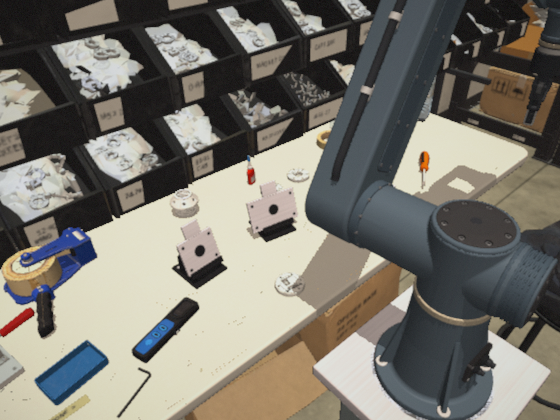

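View pics/top0.png

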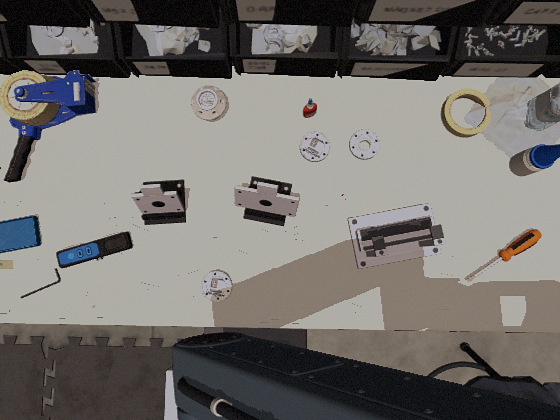

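The top picture shows two plates in rests, at px (160,200) and (267,200). The right one looks wider. The fixture is at (397,237), turned about 8°. Next I zoom in to measure.

```bash
cat > h.py <<'E'
import numpy as np,cv2
from workcell import *
def cam(d):
    f=210/np.tan(np.radians(d["vfov"]/2)); return f,d["cx"],d["cy"],np.array(d["cam_to_world"])
def proj(c,P):
    f,cx,cy,T=c; p=(np.asarray(P,float)-T[:3,3])@T[:3,:3]
    return np.c_[cx+f*p[...,0]/-p[...,2], cy-f*p[...,1]/-p[...,2]]
def ray(c,u,v,z):
    f,cx,cy,T=c; d=T[:3,:3]@np.array([(u-cx)/f,-(v-cy)/f,-1.]); o=T[:3,3]
    return o+d*(z-o[2])/d[2]
def crop(img,u,v,w,h,s):
    return cv2.resize(img[v:v+h,u:u+w],None,fx=s,fy=s,interpolation=cv2.INTER_CUBIC)
E
python3 - <<'E'
import cv2,numpy as np
from h import crop
t=cv2.imread("pics/top0.png");s=cv2.imread("pics/scene0.png")
a=crop(t,125,165,190,70,4); b=crop(t,340,195,110,80,4);c=crop(s,170,170,140,115,3)[:320]
bc=np.zeros((345,760+100,3),np.uint8)
bc[:320,:440]=b; bc[:320,440:860]=c
o=np.vstack([np.pad(a,((0,0),(0,100),(0,0))),bc])[:600,:800]
cv2.imwrite("pics/c1.png",o)
E
```

```text
(no output)
```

View pics/c1.png

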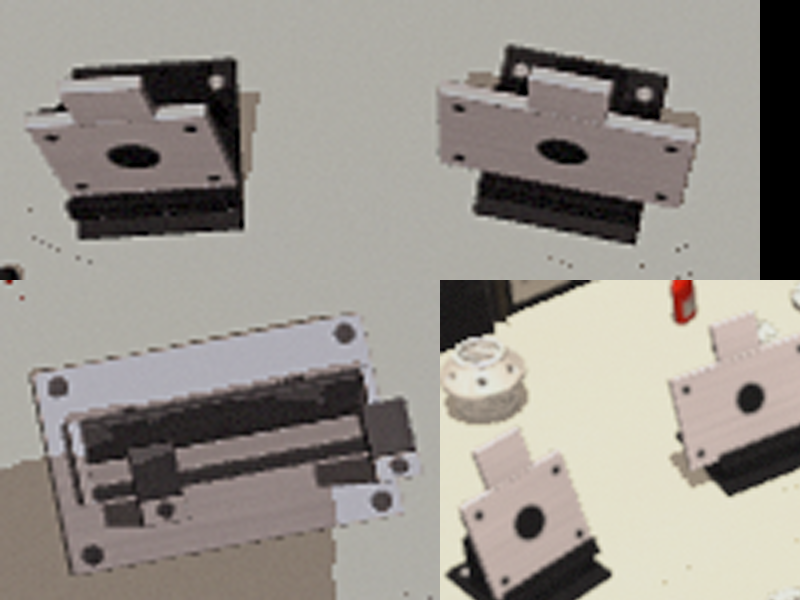

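The right plate (centre near px (266,203) in top) is the wide one. Its front-face corners, the fixture's base corners and the lip edges can all be read from this crop, so I fit the poses.

```bash
cat > fit.py <<'E'
from h import *
from scipy.optimize import least_squares
c=cam(get_image("top"))
def plate(p,L,lean=20,z0=.022):  # local pts mm; yaw p[2], yaw=0: plate x=-world x
    L=np.asarray(L,float)/1e3; a=np.radians(lean)
    x=L[:,0]*np.cos(a)-L[:,2]*np.sin(a); z=L[:,0]*np.sin(a)+L[:,2]*np.cos(a)+z0
    t=p[2]; ex=-np.array([np.cos(t),np.sin(t)]); ey=-np.array([-np.sin(t),np.cos(t)])
    return np.c_[p[0]+x*ex[0]+L[:,1]*ey[0], p[1]+x*ex[1]+L[:,1]*ey[1], z]
def rep(n,L,uv,lean,z0,p0):
    f=lambda p:(proj(c,plate(p,L,lean,z0))-uv).ravel()
    r=least_squares(f,p0,loss="soft_l1"); print(n,np.round(r.x,4),"yaw deg",np.degrees(r.x[2]).round(2),"\n",np.round(f(r.x).reshape(-1,2),1).tolist()); return r.x
if __name__=="__main__":
    off=np.array([125,165]); uv=np.array([[438,95],[693,142],[437,160],[683,206],[533,69],[614,82]])/4+off
    L=[[4,-65,80],[4,65,80],[4,-65,0],[4,65,0],[-4,-20,112],[-4,20,112]]
    rep("plate",L,uv,20,.022,[.5,-.05,0])
    off=np.array([340,195-70]); lip=np.array([[130,447],[174,444],[365,405],[408,398]])/4+off
    base=np.array([[32,372],[362,313],[72,574]])/4+off
    for zl in(112,116):
        rep("lips%d"%zl,[[-10,-68,zl],[-10,-46,zl],[-10,46,zl],[-10,68,zl]],lip,0,0,[.4,-.35,0])
    for zb in(0,5,10):
        b=rep("base%d"%zb,[[-55,-90,zb],[-55,90,zb],[55,-90,zb]],base,0,0,[.4,-.35,0])
    print(get_state()["clock"])
E
python3 fit.py
```

```text
plate [ 0.4897 -0.0475 -0.1708] yaw deg -9.79 
 [[-0.2, -0.3], [0.8, 0.0], [0.8, 1.2], [-0.7, 0.9], [-0.4, -0.9], [-0.1, -0.4]]
lips112 [ 0.4347 -0.3254  0.1971] yaw deg 11.29 
 [[0.1, 0.5], [0.3, -0.8], [-0.4, 0.3], [0.0, -0.1]]
lips116 [ 0.4344 -0.3243  0.1974] yaw deg 11.31 
 [[-0.1, 0.5], [0.2, -0.8], [-0.3, 0.2], [0.2, -0.1]]
base0 [ 0.4405 -0.3261  0.1914] yaw deg 10.97 
 [[0.4, -0.0], [-0.6, 0.2], [0.2, -0.2]]
base5 [ 0.4402 -0.3251  0.1913] yaw deg 10.96 
 [[0.2, -0.1], [-0.3, 0.1], [0.1, -0.0]]
base10 [ 0.4399 -0.324   0.1913] yaw deg 10.96 
 [[0.1, -0.1], [-0.0, -0.0], [-0.0, 0.2]]
0.15
```

```bash
cat > go.py <<'E'
from h import *
from fit import plate
from scipy.spatial.transform import Rotation as Ro
def go(target,yawdir=None):
    s=get_state(); R=Ro.from_rotvec(s["orientation"]).as_matrix()
    d=R.T@(np.array(target)-s["eef_pos"]); cur=np.degrees(np.arctan2(R[1,0],R[0,0]))
    print("shift cm",np.round(d*100,2),"yaw",None if yawdir is None else round(cur-yawdir,2),"tilt",np.round(R[:,2],3),"cur",round(cur,2))
E
python3 - <<'E'
from go import *
g=plate([.4897,-.0475,-.1708],[[0,0,104]])[0]; print(g)
go(g+[0,0,.003+.08],-9.8)
E
```

```text
[ 0.52475252 -0.05354588  0.11972803]
shift cm [ 48.86 -42.62   5.06] yaw 26.06 tilt [-0.     0.001 -1.   ] cur 16.26
```

Emit:
arm_command(series=[{"x":5,"y":-4,"z":0,"yaw":3},{"x":10,"y":-8.6,"z":0,"yaw":6},{"x":15,"y":-13,"z":0,"yaw":9},{"x":20,"y":-17.4,"z":0,"yaw":12},{"x":25,"y":-21.8,"z":1,"yaw":15},{"x":30,"y":-26.2,"z":2,"yaw":18},{"x":35,"y":-30.5,"z":3,"yaw":21},{"x":40,"y":-34.9,"z":4,"yaw":24},{"x":45,"y":-39.2,"z":5,"yaw":26},{"x":48.9,"y":-42.6,"z":5,"yaw":26.1}])

```text
schema error: expected keys x, y, z, yaw, grip
```

Emit:
arm_command(series=[{},{},{}])

```text
schema error: expected keys x, y, z, yaw, grip
```

```bash
python3 - <<'E'
from go import *
g=plate([.4897,-.0475,-.1708],[[0,0,104]])[0]
go(g+[0,0,.003],-9.8); s=get_state(); print(s["clock"],s["eef_pos"])
R=Ro.from_rotvec(s["orientation"]).as_matrix()
o=[]
for n,w in(("top",None),("scene",None)):
    d=get_image(n);c=cam(d); i=d["img"][:,:,::-1].copy()
    u=proj(c,[s["eef_pos"],s["eef_pos"]+R@[0,.04,.01],s["eef_pos"]+R@[0,-.04,.01],g]); print(n,u.round(1).tolist())
    k=u.mean(0).astype(int); a=crop(i,max(k[0]-65,0),max(k[1]-70,0),130,140,3)
    for q in u: cv2.circle(a,tuple(int(v) for v in (q-[max(k[0]-65,0),max(k[1]-70,0)])*3),3,(0,0,255),1)
    o.append(a)
cv2.imwrite("pics/c2.png",np.hstack(o))
E
```

```text
shift cm [ 48.87 -42.62  13.06] yaw 26.06 tilt [-0.     0.001 -1.   ] cur 16.26
0.25 [ 0.17498221 -0.5996581   0.25281047]
top [[612.0, 400.8], [631.6, 392.1], [583.4, 405.8], [267.6, 187.0]]
scene [[531.9, 112.8], [533.4, 110.5], [527.7, 123.0], [268.1, 184.7]]
```

View pics/c2.png

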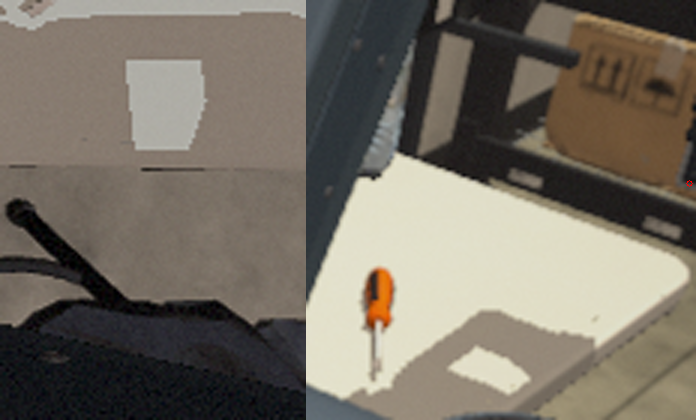

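The move call was refused because every row needs all five keys, so this picture shows only the empty side of the table and the arm hasn't moved. I'll repeat it with full rows.

Emit:
arm_command(series=[{"x":5,"y":-4,"z":0,"yaw":3,"grip":8.5},{"x":10,"y":-8.6,"z":0,"yaw":6,"grip":8.5},{"x":15,"y":-13,"z":0,"yaw":9,"grip":8.5},{"x":20,"y":-17.4,"z":0,"yaw":12,"grip":8.5},{"x":25,"y":-21.8,"z":1,"yaw":15,"grip":8.5},{"x":30,"y":-26.2,"z":2,"yaw":18,"grip":8.5},{"x":35,"y":-30.5,"z":3,"yaw":21,"grip":8.5},{"x":40,"y":-34.9,"z":4,"yaw":24,"grip":8.5},{"x":45,"y":-39.2,"z":5,"yaw":26,"grip":8.5},{"x":48.9,"y":-42.6,"z":5,"yaw":26.1,"grip":8.5}])

```text
clock: 1.6
eef_pos: [0.5115, -0.075, 0.2048]
orientation: [3.13, -0.27, 0.0]
ft_force: [0.7, -0.1, -0.2]
gripper_width: 0.085
gripper_force: 0.0
```

Emit:
arm_command(series=[{"x":0,"y":0,"z":0,"yaw":0,"grip":8.5},{"x":0,"y":0,"z":0,"yaw":0,"grip":8.5}])

```text
clock: 1.85
eef_pos: [0.5104, -0.0767, 0.205]
orientation: [3.13, -0.267, -0.001]
ft_force: [-0.9, -0.5, 0.4]
gripper_width: 0.0851
gripper_force: 0.0
```

```bash
cat > look.py <<'E'
from go import *
def look(name,pts,off=60,s=3):
    s0=get_state(); R=Ro.from_rotvec(s0["orientation"]).as_matrix(); o=[]
    for n in("top","scene"):
        d=get_image(n);c=cam(d); i=d["img"][:,:,::-1].copy()
        u=proj(c,np.array(pts)); print(n,u.round(1).tolist())
        k=np.clip(u.mean(0).astype(int)-[off,off],0,[560-2*off,420-2*off]); print(k); a=crop(i,*k,2*off,2*off,s)
        for q in u: cv2.circle(a,tuple(int(v) for v in (q-k)*s),3,(0,0,255),1)
        o.append(a)
    cv2.imwrite(f"pics/{name}.png",np.hstack(o))
E
python3 - <<'E'
from look import *
g=plate([.4897,-.0475,-.1708],[[0,0,104]])[0]
go(g+[0,0,.003],-9.8); s=get_state(); print(s["clock"],s["eef_pos"])
R=Ro.from_rotvec(s["orientation"]).as_matrix()
look("c3",[s["eef_pos"],s["eef_pos"]+R@[0,.04,.01],s["eef_pos"]+R@[0,-.04,.01],g])
E
```

```text
shift cm [ 1.03 -2.6   8.23] yaw -0.07 tilt [-0. -0. -1.] cur -9.87
1.9 [ 0.51018615 -0.07741698  0.20507287]
top [[280.2, 188.1], [302.4, 193.1], [257.9, 184.8], [267.6, 187.0]]
[217 128]
scene [[278.7, 153.1], [293.1, 152.1], [264.0, 161.6], [268.1, 184.7]]
[215 102]
```

View pics/c3.png

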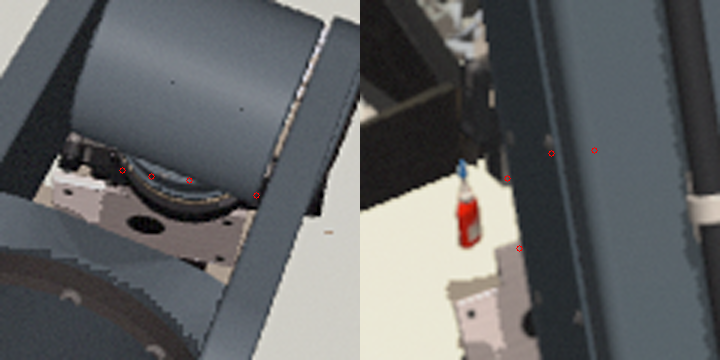

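The arm hides the tab in both views: only the plate's lower face shows in top, near px (270,203). The plate fit was consistent to about 1 px and the pads allow several mm, so I line up and descend.

Emit:
arm_command(series=[{"x":1.0,"y":-2.6,"z":0,"yaw":0,"grip":8.5},{"x":1.0,"y":-2.6,"z":0,"yaw":0,"grip":8.5},{"x":1.0,"y":-2.6,"z":2.5,"yaw":0,"grip":8.5},{"x":1.0,"y":-2.6,"z":4.5,"yaw":0,"grip":8.5},{"x":1.0,"y":-2.6,"z":6,"yaw":0,"grip":8.5},{"x":1.0,"y":-2.6,"z":7.2,"yaw":0,"grip":8.5},{"x":1.0,"y":-2.6,"z":8.0,"yaw":0,"grip":8.5},{"x":1.0,"y":-2.6,"z":8.0,"yaw":0,"grip":8.5}])

```text
clock: 3.0
eef_pos: [0.5247, -0.0529, 0.1246]
orientation: [-3.13, 0.27, 0.001]
ft_force: [1.0, -0.2, -0.2]
gripper_width: 0.0848
gripper_force: 0.0
```

```bash
python3 - <<'E'
from look import *
g=plate([.4897,-.0475,-.1708],[[0,0,104]])[0]
go(g+[0,0,.003],-9.8); s=get_state(); print(s["clock"],s["eef_pos"],s["ft_force"])
d=get_image("scene")["img"]; t=get_image("top")["img"]
cv2.imwrite("pics/c4.png",np.hstack([crop(t,210,130,130,130,3),crop(d,200,110,130,130,3)])[:,:,::-1])
E
```

```text
shift cm [-0.02  0.07  0.23] yaw -0.04 tilt [ 0. -0. -1.] cur -9.84
3.05 [ 0.52502396 -0.05288236  0.12504128] [-0.23549535 -0.51008962  0.90388957]
```

View pics/c4.png

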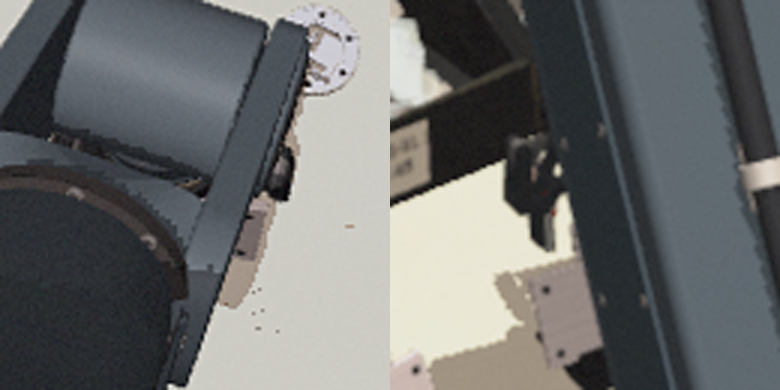

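In scene the open finger stands just above the plate's left shoulder (crop px 545,245), beside the hidden tab. Closing now.

Emit:
arm_command(series=[{"x":0,"y":0,"z":0,"yaw":0,"grip":5},{"x":0,"y":0,"z":0,"yaw":0,"grip":5},{"x":0,"y":0,"z":0,"yaw":0,"grip":4.4},{"x":0,"y":0,"z":0,"yaw":0,"grip":3.5},{"x":0,"y":0,"z":0,"yaw":0,"grip":3.5},{"x":0,"y":0,"z":0,"yaw":0,"grip":3.5},{"x":0,"y":0,"z":0,"yaw":0,"grip":3.5}], newtons=70)

```text
clock: 4.03
eef_pos: [0.5251, -0.0526, 0.1254]
orientation: [-3.13, 0.269, -0.001]
ft_force: [-0.3, 2.6, 6.0]
gripper_width: 0.0386
gripper_force: 70.1
```

Emit:
arm_command(series=[{"x":0.17,"y":0,"z":-0.47,"yaw":0,"grip":3.5},{"x":0.51,"y":0,"z":-1.41,"yaw":0,"grip":3.5},{"x":1.03,"y":0,"z":-2.82,"yaw":0,"grip":3.5},{"x":1.71,"y":0,"z":-4.7,"yaw":0,"grip":3.5},{"x":2.39,"y":0,"z":-6.58,"yaw":0,"grip":3.5},{"x":3.08,"y":0,"z":-8.46,"yaw":0,"grip":3.5},{"x":3.76,"y":0,"z":-10.3,"yaw":0,"grip":3.5},{"x":4.45,"y":0,"z":-12.2,"yaw":0,"grip":3.5},{"x":4.79,"y":0,"z":-13.2,"yaw":0,"grip":3.5},{"x":4.79,"y":0,"z":-13.2,"yaw":0,"grip":3.5}])

```text
clock: 5.28
eef_pos: [0.5725, -0.0612, 0.2576]
orientation: [3.13, -0.269, 0.002]
ft_force: [0.5, -0.7, -2.5]
gripper_width: 0.0387
gripper_force: 70.5
```

```bash
python3 - <<'E'
from look import *
s=get_state(); print(s["clock"],s["eef_pos"],s["ft_force"],s["gripper_width"])
d=get_image("scene")["img"]; t=get_image("top")["img"]
cv2.imwrite("pics/c5.png",np.hstack([crop(t,200,100,260,200,1.5),crop(d,180,90,260,200,1.5)])[:,:,::-1])
# fixture poses
F=[.4345,-.325,.1945]
print(plate(F,[[0,0,0],[-60,0,0]],0,0))
E
```

```text
5.325 [ 0.57175341 -0.06096271  0.25676622] [-0.77624122  0.22587097 -3.22440963] 0.03848555236370495
[[ 0.4345     -0.325       0.        ]
 [ 0.49336867 -0.31340344  0.        ]]
```

View pics/c5.png

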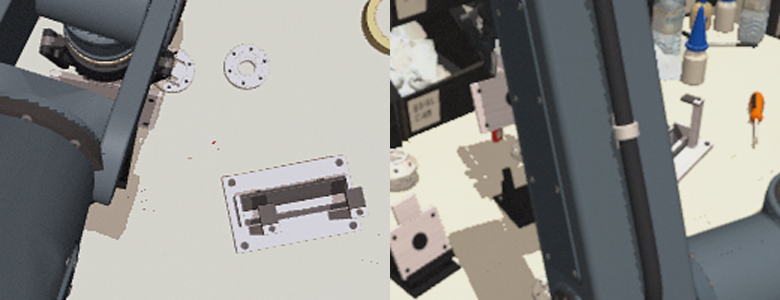

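The plate is out of the rest and held: in scene it hangs at crop px (490,105), above the empty black rest. The fixture is now unshadowed in top, at crop px (292,203). I check the fit with the model overlaid.

```bash
python3 - <<'E'
from look import *
d=get_image("top"); c=cam(d); k=np.array([342,200]); s=7
a=crop(np.ascontiguousarray(d["img"][:,:,::-1]),*k,108,74,s)
F=[.4345,-.325,.1945]
def dr(L,col):
    u=((proj(c,plate(F,L,0,0))-k+.5)*s).astype(int); cv2.polylines(a,[u.reshape(-1,1,2)],True,col,1); print(u.tolist())
for sg in(-1,1): dr([[-10,sg*46,112],[-10,sg*68,112],[16,sg*68,112],[16,sg*46,112]],(0,0,255))
dr([[-26,-75,37],[-26,75,37],[-6,75,15],[-6,-75,15]],(0,255,0))
dr([[6,-75,20],[6,75,20]],(255,0,0))
dr([[-55,-90,10],[-55,90,10],[55,90,10],[55,-90,10]],(0,160,255))
cv2.imwrite("pics/c6.png",a); print(get_state()["clock"])
E
```

```text
[[294, 249], [215, 264], [234, 357], [313, 343]]
[[623, 190], [702, 175], [722, 269], [643, 283]]
[[131, 226], [626, 136], [616, 207], [131, 295]]
[[141, 333], [630, 245]]
[[48, 147], [625, 42], [702, 396], [119, 502]]
5.525
```

View pics/c6.png

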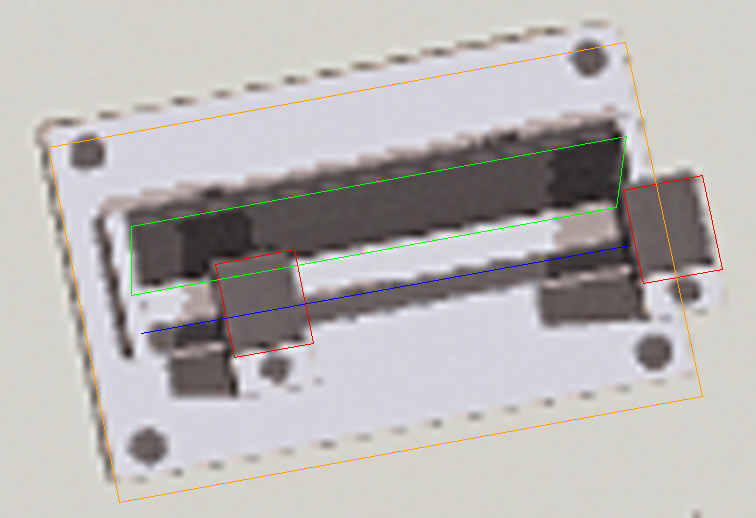

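The lips (crop px (255,305) and (665,225)) match the model. The base, guide and floor lie about 4 mm farther in x, and barrel distortion suggests y about 2 mm farther out. I take F = (0.438, -0.327, 11.1°). The 38° guide and the 10 mm side clearances cover what's left.

```bash
cat >> go.py <<'E'
F=[.438,-.327,np.radians(11.1)]
def tcp(xf,zt,yf=0): return plate(F,[[xf,yf,zt]],0,0)[0]
E
python3 - <<'E'
from go import *
print(tcp(-86.6,250)); go(tcp(-86.6,250),11.1)
E
```

```text
[ 0.52297994 -0.3103276   0.25      ]
shift cm [-0.51 25.41  0.62] yaw -20.94 tilt [-0.002  0.001 -1.   ] cur -9.84
```

Emit:
arm_command(series=[{"x":0,"y":2,"z":0,"yaw":-1,"grip":3.5},{"x":0,"y":5.5,"z":0,"yaw":-4,"grip":3.5},{"x":0,"y":9.5,"z":0,"yaw":-8,"grip":3.5},{"x":0,"y":13.5,"z":0,"yaw":-12,"grip":3.5},{"x":0,"y":17.5,"z":0,"yaw":-16,"grip":3.5},{"x":-0.3,"y":21,"z":0.3,"yaw":-19,"grip":3.5},{"x":-0.5,"y":24,"z":0.6,"yaw":-20.9,"grip":3.5},{"x":-0.5,"y":25.4,"z":0.6,"yaw":-20.9,"grip":3.5},{"x":-0.5,"y":25.4,"z":0.6,"yaw":-20.9,"grip":3.5},{"x":-0.5,"y":25.4,"z":0.6,"yaw":-20.9,"grip":3.5}])

```text
clock: 6.82
eef_pos: [0.524, -0.3091, 0.2509]
orientation: [-3.126, -0.304, 0.0]
ft_force: [-0.3, -0.2, -2.2]
gripper_width: 0.0384
gripper_force: 70.7
```

```bash
python3 - <<'E'
from look import *
s=get_state(); print(s["clock"],s["eef_pos"],s["ft_force"],s["gripper_width"])
go(tcp(-41.6-4,123),11.1)
b=plate(F,[[0,0,0]],0,0)[0]
# predicted plate outline from tool
gp=s["eef_pos"]-[0,0,.003]
p0=gp+plate([0,0,F[2]],[[0,0,-107]],20,0)[0]
L=[[4,-65,80],[4,65,80],[4,65,0],[4,-65,0]]
P=plate([p0[0],p0[1],F[2]],L,20,p0[2]); print(p0)
o=[]
for n,k in(("top",[340,120]),("scene",[260,50])):
    d=get_image(n);c=cam(d);a=crop(np.ascontiguousarray(d["img"][:,:,::-1]),*k,130,180,3)
    u=((proj(c,P)-k+.5)*3).astype(int); print(u.tolist()); cv2.polylines(a,[u.reshape(-1,1,2)],True,(0,0,255),1)
    o.append(a)
cv2.imwrite("pics/c7.png",np.hstack(o))
E
```

```text
6.875 [ 0.52401393 -0.30900706  0.25101597] [-0.38206814  0.24237675 -2.62314437] 0.038271507013922984
shift cm [-4.23  0.12 12.8 ] yaw 0.02 tilt [-0.     0.001 -1.   ] cur 11.12
[ 0.48810239 -0.31605263  0.14746886]
[[122, 224], [347, 184], [311, 247], [104, 284]]
[[221, 225], [299, 171], [319, 255], [243, 313]]
```

View pics/c7.png

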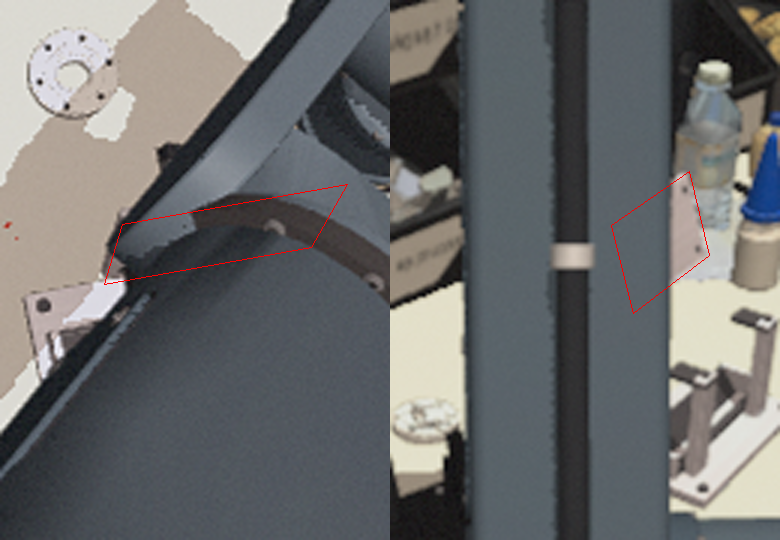

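The scene view confirms the held plate: its right edge (crop px 690..708, 172..255) matches the predicted outline, so the 20° lean is kept. The fixture's lips at crop px (752,318) and (690,373) give a check on F from the second camera.

```bash
python3 - <<'E'
from look import *
c=cam(get_image("scene")); 
L=[[-10,46,112],[-10,68,112],[16,68,112],[16,46,112],[-10,-46,112],[16,-46,112],[16,-68,112],[55,90,0],[55,-90,0],[55,-90,10]]
u=(proj(c,plate(F,L,0,0))-[260,50]+.5)*3+[390,0]
for l,q in zip(L,u): print(l,q.round())
e=(proj(c,plate([F[0]+.005,F[1],F[2]],L[:1],0,0))-proj(c,plate(F,L[:1],0,0)))*3; print("d/5mm x",e)
e=(proj(c,plate([F[0],F[1]-.005,F[2]],L[:1],0,0))-proj(c,plate(F,L[:1],0,0)))*3; print("d/-5mm y",e)
E
```

```text
[-10, 46, 112] [732. 311.]
[-10, 68, 112] [744. 301.]
[16, 68, 112] [769. 309.]
[16, 46, 112] [758. 319.]
[-10, -46, 112] [680. 354.]
[16, -46, 112] [707. 364.]
[16, -68, 112] [694. 375.]
[55, 90, 0] [803. 415.]
[55, -90, 0] [709. 509.]
[55, -90, 10] [710. 500.]
d/5mm x [[-4.29875753 -2.03556231]]
d/-5mm y [[ 3.55945504 -1.89544985]]
```

Both cameras agree on the slot to a few mm, and the guide covers that. I come down along the plate's own plane, aiming behind the slot onto the guide.

```bash
python3 -c "
from go import *
go(tcp(-50,134),11.1)"
```

```text
shift cm [-3.78  0.04 11.72] yaw 0.02 tilt [ 0.  0. -1.] cur 11.12
```

Emit:
arm_command(series=[{"x":-0.4,"y":0,"z":1,"yaw":0,"grip":3.5},{"x":-1.0,"y":0,"z":3,"yaw":0,"grip":3.5},{"x":-1.7,"y":0,"z":5,"yaw":0,"grip":3.5},{"x":-2.3,"y":0,"z":7,"yaw":0,"grip":3.5},{"x":-2.9,"y":0,"z":9,"yaw":0,"grip":3.5},{"x":-3.4,"y":0,"z":10.5,"yaw":0,"grip":3.5},{"x":-3.8,"y":0,"z":11.7,"yaw":0,"grip":3.5},{"x":-3.8,"y":0,"z":11.7,"yaw":0,"grip":3.5}])

```text
clock: 8.12
eef_pos: [0.4856, -0.3174, 0.1331]
orientation: [-3.125, -0.302, 0.003]
ft_force: [-0.1, 0.1, -2.0]
gripper_width: 0.0379
gripper_force: 70.7
```

```bash
python3 -c "
from go import *
go(tcp(-46.6,120),11.1);s=get_state();print(s['eef_pos'],s['ft_force'])"
```

```text
shift cm [-0.25 -0.01  1.38] yaw -0.04 tilt [-0.001  0.001 -1.   ] cur 11.06
[ 0.48617886 -0.31763981  0.1337864 ] [-0.35867832  0.12105792 -1.81992305]
```

Emit:
arm_command(series=[{"x":-0.1,"y":0,"z":0.3,"yaw":0,"grip":3.5},{"x":-0.2,"y":0,"z":0.6,"yaw":0,"grip":3.5},{"x":-0.2,"y":0,"z":0.6,"yaw":0,"grip":3.5}])

```text
clock: 8.55
eef_pos: [0.4843, -0.3184, 0.1284]
orientation: [3.126, 0.304, -0.001]
ft_force: [-1.4, -0.7, 0.7]
gripper_width: 0.0382
gripper_force: 71.0
```

Emit:
arm_command(series=[{"x":-0.1,"y":0,"z":0.3,"yaw":0,"grip":3.5},{"x":-0.1,"y":0,"z":0.3,"yaw":0,"grip":3.5}])

```text
clock: 8.8
eef_pos: [0.4831, -0.3185, 0.1251]
orientation: [3.127, 0.304, -0.002]
ft_force: [-3.9, -1.6, 2.5]
gripper_width: 0.0384
gripper_force: 71.2
```

Contact with the guide: the push is up and towards the robot. Now I slide down along it.

Emit:
arm_command(series=[{"x":-0.3,"y":0,"z":0.2,"yaw":0,"grip":3.5},{"x":-0.6,"y":0,"z":0.5,"yaw":0,"grip":3.5},{"x":-0.8,"y":0,"z":0.7,"yaw":0,"grip":3.5},{"x":-0.8,"y":0,"z":0.7,"yaw":0,"grip":3.5}])

```text
clock: 9.3
eef_pos: [0.4763, -0.3194, 0.1185]
orientation: [-3.127, -0.303, -0.003]
ft_force: [-1.1, 2.0, 5.9]
gripper_width: 0.0385
gripper_force: 71.7
```

Emit:
arm_command(series=[{"x":-0.2,"y":0,"z":0.2,"yaw":0,"grip":3.5},{"x":-0.2,"y":0,"z":0.3,"yaw":0,"grip":3.5},{"x":-0.2,"y":0,"z":0.3,"yaw":0,"grip":3.5}])

```text
clock: 9.68
eef_pos: [0.4764, -0.3194, 0.1181]
orientation: [3.126, 0.302, 0.009]
ft_force: [1.3, 7.3, 19.6]
gripper_width: 0.0382
gripper_force: 73.2
```

The lower edge is on the slot floor at about z 14.7 mm, as it should be. I ease the press and the grip, then swing in stages.

Emit:
arm_command(series=[{"x":0,"y":0,"z":-0.2,"yaw":0,"grip":3.5},{"x":-0.3,"y":0,"z":-0.3,"yaw":0,"grip":3.5},{"x":-0.6,"y":0,"z":-0.4,"yaw":0,"grip":3.5},{"x":-0.9,"y":0,"z":-0.5,"yaw":0,"grip":3.5},{"x":-1.2,"y":0,"z":-0.55,"yaw":0,"grip":3.5},{"x":-1.2,"y":0,"z":-0.55,"yaw":0,"grip":3.5}], newtons=40)

```text
clock: 10.42
eef_pos: [0.4637, -0.3226, 0.1205]
orientation: [3.126, 0.3, 0.007]
ft_force: [5.6, 3.5, -1.6]
gripper_width: 0.0382
gripper_force: 70.9
```

Emit:
arm_command(series=[{"x":-0.3,"y":0,"z":0.1,"yaw":0,"grip":3.5},{"x":-0.6,"y":0,"z":0.05,"yaw":0,"grip":3.5},{"x":-0.9,"y":0,"z":0,"yaw":0,"grip":3.5},{"x":-1.2,"y":0,"z":-0.05,"yaw":0,"grip":3.5},{"x":-1.2,"y":0,"z":-0.05,"yaw":0,"grip":3.5}], newtons=30)

```text
clock: 11.05
eef_pos: [0.4522, -0.3252, 0.1217]
orientation: [3.126, 0.299, 0.008]
ft_force: [4.6, 3.2, 4.3]
gripper_width: 0.0385
gripper_force: 71.7
```

```bash
python3 - <<'E'
from look import *
s=get_state(); print(s["eef_pos"],s["ft_force"],s["wrist_torque"],s["gripper_force"])
o=[]
for n,k in(("top",[335,180]),("scene",[310,90])):
    a=crop(np.ascontiguousarray(get_image(n)["img"][:,:,::-1]),*k,130,130,3); o.append(a)
cv2.imwrite("pics/c8.png",np.hstack(o))
E
```

```text
[ 0.45221634 -0.32516995  0.1217033 ] [4.73242679 3.07892047 3.73010992] [ 0.54280074 -1.18912709  0.13508754] 71.72261238098145
```

Emit:
arm_command(series=[{"x":-0.3,"y":0,"z":-0.1,"yaw":0,"grip":3.5},{"x":-0.6,"y":0,"z":-0.15,"yaw":0,"grip":3.5},{"x":-0.9,"y":0,"z":-0.2,"yaw":0,"grip":3.5},{"x":-1.2,"y":0,"z":-0.2,"yaw":0,"grip":3.5},{"x":-1.5,"y":0,"z":-0.2,"yaw":0,"grip":3.5},{"x":-1.5,"y":0,"z":-0.2,"yaw":0,"grip":3.5}])

```text
clock: 11.95
eef_pos: [0.4368, -0.3283, 0.1231]
orientation: [3.126, 0.298, 0.006]
ft_force: [4.8, 0.9, -0.9]
gripper_width: 0.0385
gripper_force: 71.8
```

```bash
python3 - <<'E'
from look import *
s=get_state(); print(s["eef_pos"],s["ft_force"],s["wrist_torque"],s["gripper_force"])
go(tcp(9,122),11.1)
E
```

```text
[ 0.4367221  -0.3283552   0.12310422] [ 5.19483262  1.73010663 -0.69248826] [ 0.26103664 -1.33570458 -0.23561039] 71.81495904922485
shift cm [-0.75 -0.11  0.11] yaw -0.18 tilt [ 0.003 -0.001 -1.   ] cur 10.92
```

Emit:
arm_command(series=[{"x":-0.3,"y":0,"z":0.05,"yaw":0,"grip":3.5},{"x":-0.6,"y":0,"z":0.1,"yaw":0,"grip":3.5},{"x":-0.8,"y":0,"z":0.1,"yaw":0,"grip":3.5},{"x":-0.8,"y":0,"z":0.1,"yaw":0,"grip":3.5}])

```text
clock: 12.5
eef_pos: [0.429, -0.3298, 0.1224]
orientation: [3.126, 0.299, 0.005]
ft_force: [7.0, 2.2, 0.7]
gripper_width: 0.0386
gripper_force: 72.5
```

Emit:
arm_command(series=[{"x":-0.2,"y":0,"z":0.05,"yaw":0,"grip":3.5},{"x":-0.4,"y":0,"z":0.05,"yaw":0,"grip":3.5},{"x":-0.4,"y":0,"z":0.05,"yaw":0,"grip":3.5}])

```text
clock: 12.88
eef_pos: [0.4249, -0.3306, 0.1219]
orientation: [3.125, 0.302, 0.004]
ft_force: [5.5, 0.9, 0.6]
gripper_width: 0.0379
gripper_force: 73.0
```

Emit:
arm_command(series=[{"x":-0.15,"y":0,"z":0,"yaw":0,"grip":3.5},{"x":-0.3,"y":0,"z":0,"yaw":0,"grip":3.5},{"x":-0.3,"y":0,"z":0,"yaw":0,"grip":3.5}])

```text
clock: 13.25
eef_pos: [0.4218, -0.3312, 0.1217]
orientation: [3.126, 0.3, 0.004]
ft_force: [5.2, 0.9, -0.1]
gripper_width: 0.0384
gripper_force: 73.1
```

```bash
python3 - <<'E'
from look import *
s=get_state(); print(s["eef_pos"],s["ft_force"],s["wrist_torque"])
o=[]
for n,k in(("top",[335,180]),("scene",[310,90])):
    a=crop(np.ascontiguousarray(get_image(n)["img"][:,:,::-1]),*k,130,130,3); o.append(a)
cv2.imwrite("pics/c9.png",np.hstack(o))
E
```

```text
[ 0.4217658  -0.33116391  0.12169301] [5.13929327 1.1892938  1.18032918] [ 0.33947031 -1.21520356 -0.15488354]
```

Emit:
arm_command(series=[{"x":0,"y":0,"z":0,"yaw":0,"grip":4.2},{"x":0,"y":0,"z":0,"yaw":0,"grip":4.6},{"x":0,"y":0,"z":0,"yaw":0,"grip":5.0},{"x":0,"y":0,"z":0,"yaw":0,"grip":5.0},{"x":0,"y":0,"z":0,"yaw":0,"grip":5.0}])

```text
clock: 14.02
eef_pos: [0.4206, -0.3305, 0.1215]
orientation: [-3.127, -0.303, 0.001]
ft_force: [0.4, -0.0, -0.3]
gripper_width: 0.0499
gripper_force: 0.0
```

Emit:
arm_command(series=[{"x":0,"y":0,"z":-0.5,"yaw":0,"grip":5.0},{"x":0,"y":0,"z":-1.5,"yaw":0,"grip":5.0},{"x":0,"y":0,"z":-3,"yaw":0,"grip":5.0},{"x":0,"y":0,"z":-6,"yaw":0,"grip":5.0},{"x":0,"y":0,"z":-10,"yaw":0,"grip":5.0},{"x":0,"y":0,"z":-14,"yaw":0,"grip":5.0},{"x":0,"y":0,"z":-16,"yaw":0,"grip":5.0}])

```text
clock: 14.9
eef_pos: [0.4214, -0.3312, 0.2853]
orientation: [3.122, 0.303, 0.005]
ft_force: [-0.3, -0.8, -0.3]
gripper_width: 0.05
gripper_force: 0.0
```

Emit:
arm_command(series=[{"x":-2,"y":-5,"z":0,"yaw":0,"grip":5.0},{"x":-4,"y":-10,"z":0,"yaw":0,"grip":5.0},{"x":-4,"y":-15,"z":0,"yaw":0,"grip":5.0},{"x":-4,"y":-20,"z":0,"yaw":0,"grip":5.0},{"x":-4,"y":-25,"z":0,"yaw":0,"grip":5.0},{"x":-4,"y":-30,"z":0,"yaw":0,"grip":5.0},{"x":-4,"y":-30,"z":0,"yaw":0,"grip":5.0},{"x":-4,"y":-30,"z":0,"yaw":0,"grip":5.0}])

```text
clock: 15.9
eef_pos: [0.3247, -0.0443, 0.2824]
orientation: [3.125, 0.304, 0.004]
ft_force: [-0.0, 0.1, 0.2]
gripper_width: 0.05
gripper_force: 0.0
```

```bash
python3 - <<'E'
from look import *
s=get_state(); print(s["clock"],s["eef_pos"],s["ft_force"])
o=[]
for n,k in(("top",[335,180]),("scene",[310,90])):
    a=crop(np.ascontiguousarray(get_image(n)["img"][:,:,::-1]),*k,130,130,3); o.append(a)
cv2.imwrite("pics/c10.png",np.hstack(o))
E
```

```text
15.95 [ 0.3248936  -0.04479947  0.28226873] [-0.64045921  0.39612951 -0.42921343]
```

View pics/c10.png

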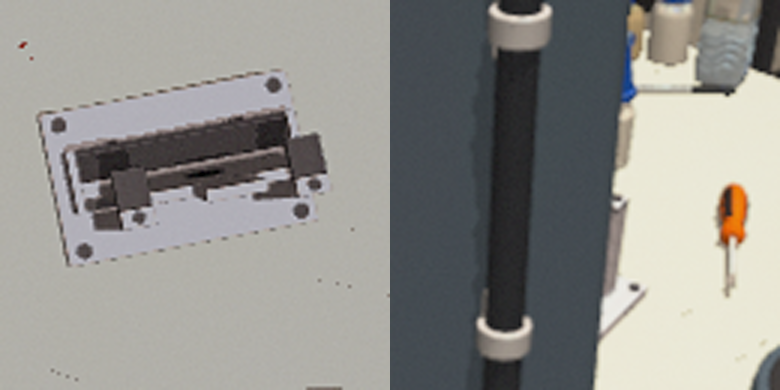

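The top view shows the plate standing in the slot between the two lips. The hole on its far face is at crop px (205,173), and the bright top of the tab is nearer the robot, at about (215,187). I check those pixels against the possible leans before handing in.

```bash
python3 - <<'E'
from look import *
d=get_image("top");c=cam(d)
for lean in(-9,-7,-3,0,10,20):
    u=(proj(c,plate([F[0]-.002,F[1],F[2]],[[-4,0,40],[0,-20,112],[0,20,112],[0,-65,80],[0,65,80],[-4,-65,0],[-4,65,0]],lean,.013))-[335,180]+.5)*3; print(lean,u.round().tolist())
g=cv2.cvtColor(d["img"],cv2.COLOR_RGB2GRAY)
print(g[228:256,396:412:3].T)
E
```

```text
-9 [[201.0, 175.0], [204.0, 199.0], [266.0, 188.0], [122.0, 205.0], [317.0, 170.0], [94.0, 185.0], [274.0, 152.0]]
-7 [[200.0, 173.0], [203.0, 193.0], [265.0, 182.0], [121.0, 201.0], [317.0, 166.0], [94.0, 185.0], [274.0, 152.0]]
-3 [[199.0, 169.0], [201.0, 181.0], [263.0, 170.0], [119.0, 193.0], [315.0, 157.0], [94.0, 185.0], [274.0, 152.0]]
0 [[199.0, 166.0], [199.0, 172.0], [261.0, 161.0], [118.0, 186.0], [314.0, 151.0], [94.0, 185.0], [274.0, 152.0]]
10 [[196.0, 156.0], [192.0, 142.0], [254.0, 131.0], [114.0, 166.0], [309.0, 130.0], [94.0, 185.0], [274.0, 152.0]]
20 [[193.0, 147.0], [184.0, 113.0], [245.0, 102.0], [108.0, 146.0], [302.0, 111.0], [94.0, 185.0], [273.0, 153.0]]
[[ 62  62  58  62  61  53  50 135 102  66  51  60  65  57 150 179 178 179
  136 177 177 177 176 176 179 177 176 177]
 [ 58  56  56  56  56  28 117 137  70  41   0  50  65  63  98  94 114 153
  180 178 178 176 178 177 178 177 177 178]
 [ 61  57  57  59  33  35 137 101  67  10   0  67  65  66  66  68  65  64
  104 181 179 176 177 178 178 176 177 178]
 [ 58  57  60  60  29 150 126  67  50   8  37  68  66  63  59 181 183 181
  178 142 176 177 177 179 176 176 177 177]
 [ 57  56  59  31  74 138  90  66  32  33  67  55  65  63  99 181 177 177
  169 177 176 178 176 178 176 179 178 177]
 [ 59  54  54  35 142 102  62  63  64  63  66  76  64  45 182 180 177 177
  177 177 178 178 176 177 177 177 176 178]]
```

The hole's position fits a plate with its lower edge on the slot floor, leaning 7° onto the posts. That is the seated state, so I hand in.

```bash
python3 -c "
from workcell import *
print(hand_in())"
```

```text
the job is handed in; nothing more can be done
None
```

The wide plate stands by itself in the fixture's slot under the lips, leaning about 7° onto the posts; the gripper is clear, the narrow plate was not touched, and I handed the job in at about 16 s (no verdict came back).

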